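# Shut and bolt the yellow-band drawer

## Task

Lock away the yellow bands: with the fingertips, gently push the drawer that holds the yellow bands fully shut, without slamming it, and then push the black tab of the bolt on top of that same box all the way across through the staple, to the left as the robot sees it. Only push, do not pick anything up: the bands stay in their drawer, and the red and green drawers, their bolts and the jar on the box and everything else on the bench stay as they are.

Things in the scene. Friction and masses are not known exactly. Their poses are not given: they have to be found in the camera images.
- yellow_box: Fixed grey steel box with one drawer and a yellow label on its roof. It is the box to work on. 170 (x) x 120 (y) x 75 high. Origin: centre of its underside. Its -x side (towards the robot; box yaw within 0.14 rad) is the open front where the drawer comes out; +y is to its left as seen by the robot, z up.
- yellow_front (a point): Centre of the outer face of the white front panel of the drawer holding the yellow bands (yellow card on it); 40 above the bench. Panel 120 wide, 2 to 76 above the bench. A pull lip (60 wide, sticking out 12 towards the robot) runs along its top, 70 to 74 above the bench. The drawer shuts towards +x of its box. Drawer walls reach 52 above the bench; open, its bands are seen from above.
- yellow_drawer (a joint): How far the yellow drawer is out, m: 0 is fully shut against its stop, 0.12 fully out. It slides with about 1.5 N of friction, no spring, and stays where it is left.
- yellow_tab (a point): Top centre of the black thumb tab of the yellow box's bolt: 18 (x) x 12 (y), 79 to 113 above the bench (box roof at 75), 55 to -x of the box's centre; drawn back it lies 30 to -y (right). A 9 mm rod runs from it to +y (left). On its left: fixed guide, 93 high, near face 40 from the drawn-back tab; drawer's staple, a loop 101 high, 66 from it. Roof right of the tab is bare.
- yellow_bolt (a joint): How far the yellow box's bolt has been slid to the left (+y of the box), m: 0 drawn back, 0.030 fully home through the staple against its stop. About 1.2 N of friction, no spring, stays where it is left.
- red_box: Fixed grey steel box with one drawer and a red label on its roof. Bystander. 170 (x) x 120 (y) x 75 high. Origin: centre of its underside. Its -x side (towards the robot; box yaw within 0.14 rad) is the open front where the drawer comes out; +y is to its left as seen by the robot, z up.
- red_front (a point): Centre of the outer face of the white front panel of the drawer holding the red bands (red card on it); 40 above the bench. Panel 120 wide, 2 to 76 above the bench. A pull lip (60 wide, sticking out 12 towards the robot) runs along its top, 70 to 74 above the bench. The drawer shuts towards +x of its box. Drawer walls reach 52 above the bench; open, its bands are seen from above.
- red_drawer (a joint): How far the red drawer is out, m: 0 is fully shut against its stop, 0.12 fully out. It slides with about 1.5 N of friction, no spring, and stays where it is left.
- red_tab (a point): Top centre of the black thumb tab of the red box's bolt: 18 (x) x 12 (y), 79 to 113 above the bench (box roof at 75), 55 to -x of the box's centre; drawn back it lies 30 to -y (right). A 9 mm rod runs from it to +y (left). On its left: fixed guide, 93 high, near face 40 from the drawn-back tab; drawer's staple, a loop 101 high, 66 from it. Roof right of the tab is bare.
- red_bolt (a joint): How far the red box's bolt has been slid to the left (+y of the box), m: 0 drawn back, 0.030 fully home through the staple against its stop. About 1.2 N of friction, no spring, stays where it is left.
- green_box: Fixed grey steel box with one drawer and a green label on its roof. Bystander. 170 (x) x 120 (y) x 75 high. Origin: centre of its underside. Its -x side (towards the robot; box yaw within 0.14 rad) is the open front where the drawer comes out; +y is to its left as seen by the robot, z up.
- green_front (a point): Centre of the outer face of the white front panel of the drawer holding the green bands (green card on it); 40 above the bench. Panel 120 wide, 2 to 76 above the bench. A pull lip (60 wide, sticking out 12 towards the robot) runs along its top, 70 to 74 above the bench. The drawer shuts towards +x of its box. Drawer walls reach 52 above the bench; open, its bands are seen from above.
- green_drawer (a joint): How far the green drawer is out, m: 0 is fully shut against its stop, 0.12 fully out. It slides with about 1.5 N of friction, no spring, and stays where it is left.
- green_tab (a point): Top centre of the black thumb tab of the green box's bolt: 18 (x) x 12 (y), 79 to 113 above the bench (box roof at 75), 55 to -x of the box's centre; drawn back it lies 30 to -y (right). A 9 mm rod runs from it to +y (left). On its left: fixed guide, 93 high, near face 40 from the drawn-back tab; drawer's staple, a loop 101 high, 66 from it. Roof right of the tab is bare.
- green_bolt (a joint): How far the green box's bolt has been slid to the left (+y of the box), m: 0 drawn back, 0.030 fully home through the staple against its stop. About 1.2 N of friction, no spring, stays where it is left.
- loose_band: Loose yellow plastic band (ring, 38 outside diameter, 10 high) lying in the right half of the yellow drawer; it rides in with the drawer. Origin: centre of its underside.
- stray_band: Loose yellow plastic band (ring, 44 outside diameter, 12 high) lying on the rear half of the red box's roof; bystander. Origin: centre of its underside.
- glue_jar: Small jar with white cap, 48 diameter, 70 high, standing on the rear half of the yellow box's roof, its axis at least 85 behind (+x of) the bolt tab; bystander. Origin: centre of its underside.
- screwdriver: Screwdriver 160 long lying on the bench to the right; bystander. Origin: its middle, underside; handle to its -x.
- mug: White mug, 76 diameter, 85 high, on the right of the drawers; bystander. Origin: centre of its underside.
- tape_roll: Orange roll of tape lying flat, 90 diameter, 25 high, left of the drawers; bystander. Origin: centre of its underside.
Not all that is in view belongs to the job. Leave any purple look-alike of the yellow_box alone.

How it is judged:
On the way, in this order (a step that is already met when the one before it is completed fails the run):
1. the yellow drawer is fully shut (within 4 mm) (value of joint yellow_drawer below 0.004 m), for 0.2 s.
2. with the drawer shut, the yellow box's bolt is pushed home (at least 26 of its 30 mm) (value of joint yellow_bolt above 0.026 m and value of joint yellow_drawer below 0.004 m), for 0.2 s.
At the end, for the whole second after the job is handed in: The yellow drawer is shut within 4 mm, its bolt is home (at least 26 of 30 mm), the loose yellow band lies at rest inside the shut drawer, the red and green drawers are within 12 mm and their bolts within 8 mm of where they were, and the other things on the bench within 20 mm (all of step 2 and x of loose_band in the frame of yellow_box above -0.085 m and height (world z) of loose_band below 0.03 m and linear speed of loose_band below 0.02 m/s and distance of each of red_front, green_front from where it was at the start of the episode below 0.012 m and distance of each of red_tab, green_tab from where it was at the start of the episode below 0.008 m and distance of each of stray_band, glue_jar, screwdriver, mug, tape_roll from where it was at the start of the episode below 0.02 m); the robot touches nothing.
It fails at once if the red or green drawer is moved by more than 12 mm (distance of any of red_front, green_front from where it was at the start of the episode above 0.012 m).
It fails at once if the red or green box's bolt is moved by more than 8 mm (distance of any of red_tab, green_tab from where it was at the start of the episode above 0.008 m).
It fails at once if one of the things standing about on the bench is moved by more than 20 mm (distance of any of stray_band, glue_jar, screwdriver, mug, tape_roll from where it was at the start of the episode above 0.02 m).
It fails at once if the loose band in the yellow drawer is lifted (more than about 20 mm) (height (world z) of loose_band above 0.03 m).
It fails at once if the yellow drawer is slammed (shut faster than 0.4 m/s) (velocity of joint yellow_drawer below -0.4 m/s).
It also fails if it takes over 48 s, if anything falls off the work surface, if the arm or the gripper's body presses on something with over 40 N, if the wrist force passes 120 N, or if a joint passes its speed limit or range.

## Robot

A 7-joint arm with a two-finger parallel gripper is mounted at the origin on the work surface. World frame = base frame: x ahead of the robot, y to its left, z up, the work surface at z = 0. Lengths are in m, angles in rad, forces in N, time in s.
With the tool pointing down it reaches from about 0.4 to 0.925 m from the base axis. Payload 4.1 kg.
Tool frame: the origin (TCP) lies at the very end of the fingers, on their centre line; the grasp point (between the pads) lies 19 mm behind it (manip.hold_point_z is the distance from the TCP to the grasp point, in m); z points along the fingers, y is the line along which they close (so a half turn about z gives the same grasp; the last joint's range is limited). The gripper opens to 85 mm and grips with 20 to 120 N. Pads are 22 mm wide; open, the fingers measure 114 mm over their backs; the gripper's body (76 mm by 85 mm) begins 54 mm behind the grasp point. The pads swing forward as they close: fully open they stand 13 mm farther back than shut.
Start: joints at [1.166, 0.398, 0.045, 1.537, -0.019, 1.207, -0.051], TCP at [0.196, -0.62, 0.231] pointing down, gripper open.
Joint ranges: [-2.82, 2.82], [-0.49, 2.23], [-1.37, 1.46], [0, 2.46], [-1.36, 4.5], [0.23, 2], [-2.94, 2.94]. Speed limits (rad/s): [2.57, 2.57, 3.14, 3.14, 3.14, 3.14, 3.14].

## Interface

Orientations are given as a unit quaternion [w, x, y, z].
In Python, from workcell import manip gives the robot as it stands. The module is installed in compiled form; this text tells all that it offers.
- The arm moves only by the shell command python3 -m pendant 'ROWS' [FORCE]. ROWS is JSON, a list that holds one entry, the list of rows, each a list of 7 numbers: the shift along the tool's x, y, z in m, then the turn, a rotation vector about the tool's x, y, z in rad, then the opening in per cent of the stroke, from 0 (shut) to 100 (fully open). A call has 1 to 10 rows; each row shifts and turns the commanded pose from where the row before left it, along the tool's axes as they then stand; what a row does not reach is not made up. A row lasts 1/10 s, in which the tool goes at most 50 mm and 8.59 degrees, less where a joint would pass 70% of its speed; a pose out of reach is approached as far as the arm can. A call is refused whole if a number of a shift passes 0.05 or a number of a turn 0.15, either way. A call with a gripper value outside its range is refused whole. The fingers move at their own pace and stop on an object; FORCE is the grip in N (left out, the last holds). Time passes only in rows, so rows that do not move let the fingers close. It gives the time, the measured TCP pose, the force and the opening at its end, in the units of the state.
- manip.read_state(): the state, without advancing time (a new reading comes with each control period).
- manip.get_image(name): name is "scene" or "top" or "wrist"; returns the picture (420x560x3 uint8, red, green, blue); there is no depth.
- manip.calibration(name): a dict with "fx", "fy", "cx", "cy" (pixels), "k1" (the pictures are not rectified: a ray, as slopes to the right and down, at radius r is drawn at 1 + k1 r^2 times it, then the intrinsics apply), "camera_from_world" (4x4, takes a point from world to camera coordinates); the wrist camera has in their place "tool_from_camera" (4x4, takes a point from camera to tool coordinates, whose origin is the TCP and whose axes are the flange's). Camera axes: x right, y up, looking along -z (the intrinsics and any distortion apply to the point x, -y, -z); pixel columns grow to the right and rows downward; lengths in m; the calibration is good to about 2 mm. A picture is of the moment at which its call begins: read the wrist's pose just before it. calibration takes no time and is no camera call.
- manip.close_job(): hands the job in, once; it reports no verdict.
The state is a dict: "time_s": time; "joint_pos": joint angles; "joint_vel": joint speeds; "tau": joint torques, N m; "eef_pos": TCP position; "orientation": TCP orientation; "ft_force": force on the tool from outside, world axes, zero at the start; "wrist_torque": the same for the moment, N m; "width": opening from 0.0 (shut) to 1.0 (fully open).
Only numpy, scipy, OpenCV 4.12 (cv2) and the standard library are available. Lean on these libraries where they do the work, as an engineer would, in place of code of your own. Each camera call takes 0.05 s, during which the arm holds its last target. There are 200 camera calls.

## Working session

There is one attempt and no reset: what is moved stays moved. The work goes in short steps, Python scripts to look and compute and a shell command to move; the robot and the scene stay as the last step left them, time stands still between calls to the robot, and variables do not carry over. Pictures are saved under pics/ and viewed, on a budget of 10 in all, crops included, one or two more only if the job needs it, and the job is handed in when it is done.

```bash
mkdir -p pics; cat > h.py <<'E'
import numpy as np, cv2
from workcell import manip
from scipy.spatial.transform import Rotation as R
def save(n,f,crop=None,s=1):
    im=manip.get_image(n)[:,:,::-1]; cv2.imwrite('pics/raw_'+f,im)
    if crop: im=im[crop[1]:crop[3],crop[0]:crop[2]]
    cv2.imwrite('pics/'+f,cv2.resize(im,None,fx=s,fy=s,interpolation=cv2.INTER_CUBIC))
def ray(n,u,v,state=None):
    c=manip.calibration(n); d=np.array([(u-c['cx'])/c['fx'],(v-c['cy'])/c['fy']]); p=d.copy()
    for _ in range(30): p=d/(1+c['k1']*(p@p))
    dc=np.array([p[0],-p[1],-1])
    if n=='wrist':
        T=np.array(c['tool_from_camera']); W=np.eye(4); q=state['orientation']; W[:3,:3]=R.from_quat([q[1],q[2],q[3],q[0]]).as_matrix(); W[:3,3]=state['eef_pos']; M=W@T
    else: M=np.linalg.inv(np.array(c['camera_from_world']))
    return M[:3,3],M[:3,:3]@dc
def atz(n,u,v,z,state=None):
    o,d=ray(n,u,v,state); return o+d*(z-o[2])/d[2]
def tri(*rs):
    A=0;b=0
    for o,d in rs:
        d=d/np.linalg.norm(d);P=np.eye(3)-np.outer(d,d);A=A+P;b=b+P@o
    p=np.linalg.solve(A,b); return p,[float(np.linalg.norm(np.cross(p-o,d/np.linalg.norm(d)))) for o,d in rs]
E
python3 - <<'E'
from h import *
save('scene','s1.png',s=1.4);save('top','t1.png',s=1.4)
s=manip.read_state();print(s)
for n in('scene','top'):print(np.linalg.inv(np.array(manip.calibration(n)['camera_from_world'])).round(3))
E
```

```text
{'time_s': 0.1, 'joint_pos': array([ 1.16604568,  0.39914752,  0.04501681,  1.53776009, -0.01868916,
        1.20689669, -0.05068914]), 'joint_vel': array([-0.00184628, -0.00194   , -0.00022126, -0.00283377,  0.00051056,
        0.00111723, -0.00040869]), 'tau': array([ 4.45261932e-03, -4.76261687e+01,  1.37007091e+00, -2.54950297e+01,
        1.19589476e-02,  4.99955248e-03, -1.92248325e-05]), 'eef_pos': array([ 0.19551518, -0.61929826,  0.23034519]), 'orientation': array([-8.72913519e-04,  9.88325897e-01,  1.52351963e-01, -1.99019856e-04]), 'ft_force': array([-0.19707173,  0.00760883, -0.61561405]), 'wrist_torque': array([ 0.01869673, -0.00652847, -0.01424771]), 'width': 1.0061896460035749}
[[ 0.189 -0.776  0.602  1.23 ]
 [ 0.982  0.158 -0.105 -0.109]
 [-0.013  0.611  0.792  1.042]
 [ 0.     0.     0.     1.   ]]
[[-0.017  0.996 -0.087  0.409]
 [-1.    -0.018 -0.008  0.018]
 [-0.01   0.087  0.996  1.275]
 [ 0.     0.     0.     1.   ]]
```

View pics/s1.png

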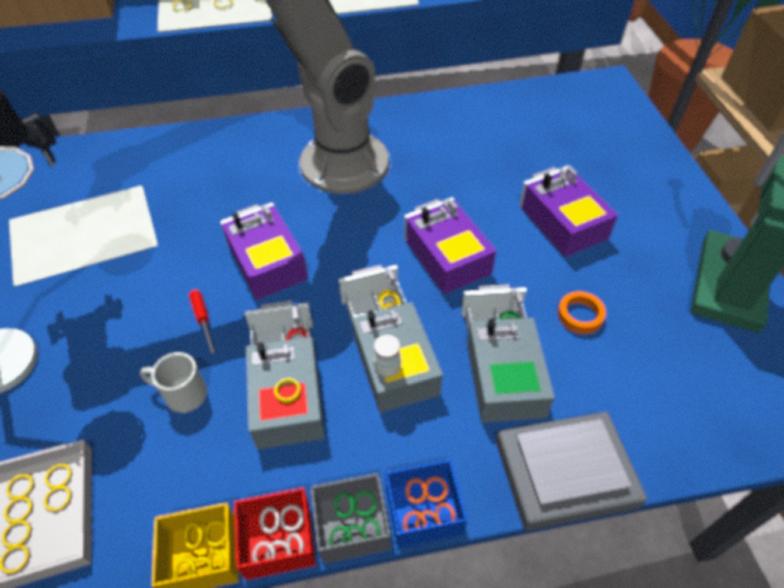

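View pics/t1.png

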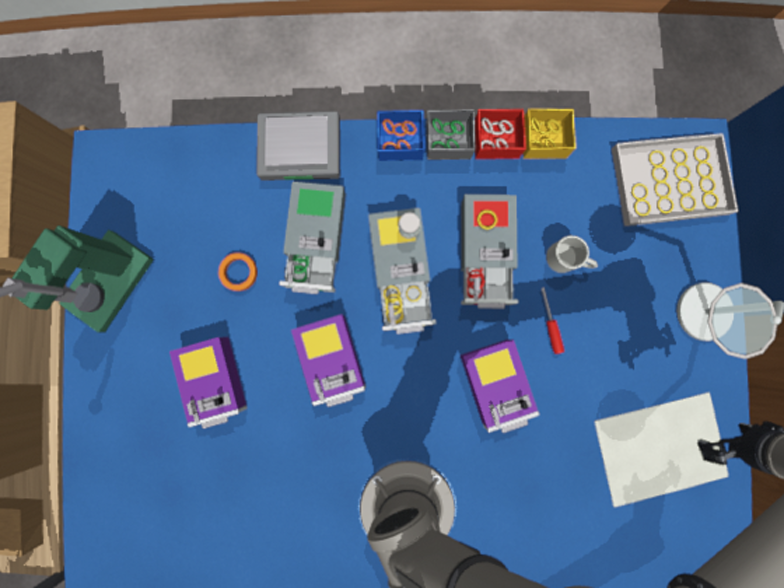

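The candidates for the box are the grey one with the yellow label (top view 400,250; scene 390,340) and three purple ones with yellow labels (top 207,380; 328,355; 498,385). The text asks for grey steel, so it is the middle grey one, with the drawer out, yellow bands in it and the jar on its roof. I'll confirm in an enlarged crop.

```bash
python3 - <<'E'
import cv2,numpy as np
t=cv2.imread('pics/raw_t1.png')[140:245,250:325]; s=cv2.imread('pics/raw_s1.png')[180:300,235:325]
f=lambda a,k:cv2.resize(a,None,fx=k,fy=k,interpolation=cv2.INTER_CUBIC)
a=f(t,5);b=f(s,5)
o=np.zeros((600,825,3),np.uint8);o[:525,:375]=a;o[:600,375:825]=b
cv2.imwrite('pics/c1.png',o[:,:800])
E
```

```text
(no output)
```

View pics/c1.png

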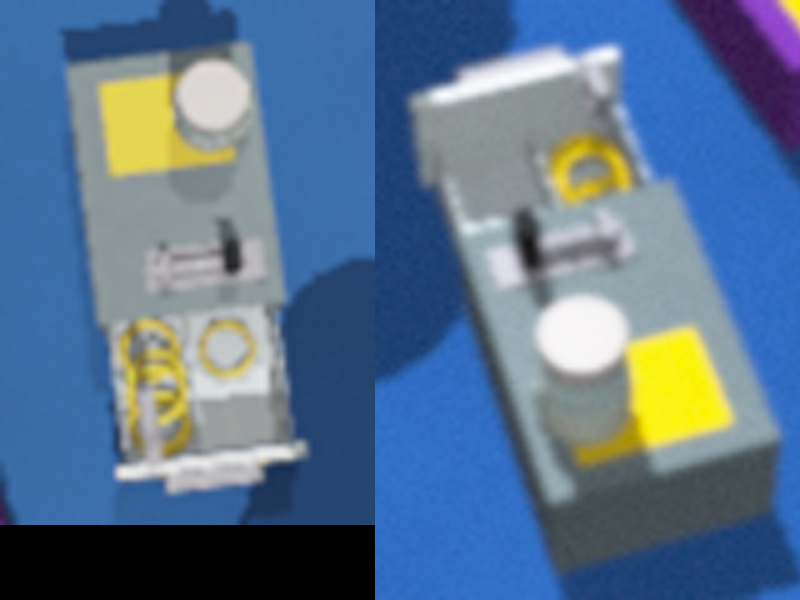

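The crop confirms it: grey box, yellow label and jar, drawer open with yellow bands, black tab on the robot's right (crop top 231,245; scene 526,215). Panel top edge corners are top (117,472) and (305,450).

```bash
cat >> h.py <<'E'
T=lambda u,v:(250+(u+.5)/5-.5,140+(v+.5)/5-.5)
S=lambda u,v:(235+(u-375+.5)/5-.5,180+(v+.5)/5-.5)
E
python3 - <<'E'
from h import *
np.set_printoptions(precision=4,suppress=True)
for n,t in dict(rTL=(68,65),rTR=(250,42),rBR=(288,302),rBL=(98,325)).items(): print(n,atz('top',*T(*t),.075))
for n,s in dict(rBR=(455,213),rBL=(675,180),rTR=(555,500),rTL=(775,440)).items(): print('scene',n,atz('scene',*S(*s),.075))
pairs=dict(tab=((231,240),(526,213)),panL=((117,470),(617,50)),panR=((305,450),(413,97)),rBL=((98,325),(675,180)),rTR=((250,42),(555,500)),rTL=((68,65),(775,440)),lipL=((168,490),(563,52)),lipR=((262,480),(460,72)))
for n,(t,s) in pairs.items():
    print(n,*tri(ray('top',*T(*t)),ray('scene',*S(*s))))
for n,t,z in (('tabz',(231,240),.113),('panL',(117,470),.076),('panR',(305,450),.076)): print(n,atz('top',*T(*t),z))
for n,s,z in (('tabz',(526,213),.113),('panL',(617,50),.076),('panR',(413,97),.076)): print(n,atz('scene',*S(*s),z))
E
```

```text
rTL [0.6872 0.0763 0.075 ]
rTR [ 0.7001 -0.0415  0.075 ]
rBR [ 0.531  -0.0619  0.075 ]
rBL [0.5184 0.0593 0.075 ]
scene rBR [ 0.5197 -0.0577  0.075 ]
scene rBL [0.5215 0.0624 0.075 ]
scene rTR [ 0.7007 -0.0364  0.075 ]
scene rTL [0.6891 0.0766 0.075 ]
tab [ 0.5644 -0.0248  0.1261] [0.00027864063804405317, 0.0002786406380440693]
panL [0.4262 0.0491 0.0766] [0.0005025088371687802, 0.000502508837168754]
panR [ 0.4368 -0.0694  0.0764] [0.0010049319981305924, 0.0010049319981305412]
rBL [0.519  0.0612 0.0719] [0.0017991338272272846, 0.001799133827227231]
rTR [ 0.7004 -0.039   0.0753] [0.0025241370867671955, 0.0025241370867672055]
rTL [0.6878 0.0767 0.0728] [0.00034340951588220954, 0.00034340951588220385]
lipL [0.4133 0.0186 0.0671] [0.0020609486320862696, 0.0020609486320862934]
lipR [ 0.4185 -0.0413  0.0699] [0.001860934899217356, 0.001860934899217363]
tabz [ 0.5663 -0.025   0.113 ]
panL [0.4261 0.0486 0.076 ]
panR [ 0.4367 -0.0704  0.076 ]
tabz [ 0.5549 -0.0239  0.113 ]
panL [0.4258 0.0497 0.076 ]
panR [ 0.4366 -0.0684  0.076 ]
```

Box centre is about (0.609, 0.008) with yaw 0.10. The panel face is at (0.4315, -0.010) and its triangulated height is 76 mm, as stated. The tab is at about (0.559, -0.026). Its triangulated height of 0.126 is off, because that point was poorly localised, so I'll look again later. Moving over with the gripper shut.

```bash
python3 -m pendant '[[[0.027,-0.037,0,0,0,0,0],[0.027,-0.037,0,0,0,0,0],[0.027,-0.037,0,0,0,0,0],[0.027,-0.037,0,0,0,0,0],[0.027,-0.037,0,0,0,0,0],[0.027,-0.037,0,0,0,0,0],[0.027,-0.037,0,0,0,0,0],[0.027,-0.037,0,0,0,0,0],[0.027,-0.037,0,0,0,0,0],[0.027,-0.037,0,0,0,0,0]]]'; python3 -m pendant '[[[0.027,-0.037,0,0,0,0,0],[0.027,-0.037,0,0,0,0,0],[0.027,-0.037,0,0,0,0,0],[0,0,0,0,0,0.1,0],[0,0,0,0,0,0.1,0],[0,0,0,0,0,0,0]]]'
python3 -c "
from h import *
s=manip.read_state();q=s['orientation'];M=R.from_quat([q[1],q[2],q[3],q[0]]).as_matrix();print(M.round(3),s['joint_pos'].round(2))"
```

```text
time_s: 1.1
eef_pos: [0.3417, -0.1839, 0.2312]
orientation: [0.0, 0.988, 0.152, -0.0]
ft_force: [1.3, 0.4, -0.2]
width: -0.001
time_s: 1.7
eef_pos: [0.3853, -0.0552, 0.231]
orientation: [0.0, 0.999, 0.053, -0.0]
ft_force: [-0.5, -0.1, -0.1]
width: -0.0
[[ 0.994  0.107 -0.001]
 [ 0.107 -0.994 -0.   ]
 [-0.001  0.    -1.   ]] [ 0.57 -0.07 -0.5   2.09 -0.04  1.12 -1.38]
```

```bash
python3 -m pendant '[[[0.007,-0.022,0,0,0,0,0],[0.007,-0.022,0,0,0,0,0],[0,0,0,0,0,0,0]]]'
python3 - <<'E'
from h import *
s=manip.read_state();np.save('w1.npy',s,allow_pickle=True);save('wrist','w1.png',s=1.4)
E
```

```text
time_s: 2.0
eef_pos: [0.3952, -0.0078, 0.2314]
orientation: [-0.0, 0.998, 0.056, 0.0]
ft_force: [-0.3, -0.3, 0.7]
width: 0.004
```

View pics/w1.png

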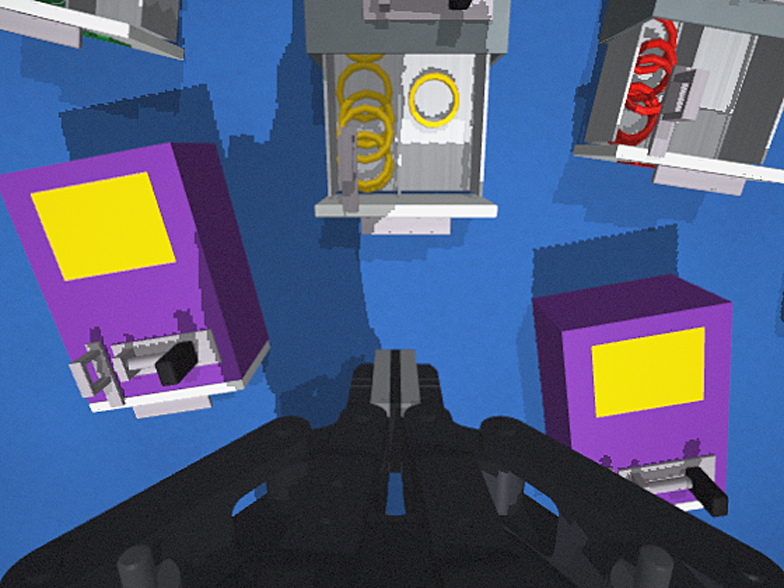

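The wrist view shows the yellow panel's top outer edge from (315,216) to (497,214) and the lip's outer edge from (363,234) to (449,233). The purple boxes are clear on either side.

```bash
python3 - <<'E'
from h import *
s=np.load('w1.npy',allow_pickle=True).item()
P=[atz('wrist',u/1.4,v/1.4,z,s) for u,v,z in((315,207,.076),(497,205,.076),(363,225,.074),(449,224,.074))]
print(np.array(P).round(4)); d=P[0]-P[1];print('yaw',np.arctan2(-d[0],d[1]),np.linalg.norm(d),np.linalg.norm(P[2]-P[3]))
print(tri(ray('wrist',497/1.4,205/1.4,s),ray('top',*T(305,450)),ray('scene',*S(413,97))))
q=s['orientation'];M=R.from_quat([q[1],q[2],q[3],q[0]]).as_matrix()
for p in P: print('tool',(M.T@(p-s['eef_pos'])).round(4))
E
```

```text
[[ 0.4287  0.0481  0.076 ]
 [ 0.4432 -0.0702  0.076 ]
 [ 0.42    0.0159  0.074 ]
 [ 0.4271 -0.0411  0.074 ]]
yaw 0.12213942018142507 0.11918966373679746 0.057369269224644075
(array([ 0.43985159, -0.06942216,  0.07910734]), [0.003650005010634041, 0.00335294556322466, 0.001022139263044692])
tool [ 0.0394 -0.0517  0.1554]
tool [0.0407 0.0675 0.1553]
tool [ 0.0272 -0.0206  0.1574]
tool [0.0279 0.0367 0.1574]
```

Consistent: the lip is 57 mm wide and the panel 119 mm, with yaw about 0.115. In the tool frame the lip centre is 27 mm ahead and 8 mm to the right, so I descend here.

```bash
python3 -m pendant '[[[-0.003,0.008,0.03,0,0,0,0],[0,0,0.035,0,0,0,0],[0,0,0.035,0,0,0,0],[0,0,0.035,0,0,0,0],[0,0,0.036,0,0,0,0],[0,0,0,0,0,0,0],[0,0,0,0,0,0,0]]]'
```

```text
time_s: 2.75
eef_pos: [0.3924, -0.0192, 0.0604]
orientation: [-0.0, 0.999, 0.053, -0.001]
ft_force: [0.8, -0.3, -0.3]
width: 0.0
```

```bash
python3 -m pendant '[[[0.008,0,0,0,0,0,0],[0.008,0,0,0,0,0,0],[0.008,0,0,0,0,0,0],[0.008,0,0,0,0,0,0],[0.008,0,0,0,0,0,0],[0.008,0,0,0,0,0,0],[0.008,0,0,0,0,0,0],[0.008,0,0,0,0,0,0],[0.008,0,0,0,0,0,0],[0.008,0,0,0,0,0,0]]]'
```

```text
time_s: 3.75
eef_pos: [0.4729, -0.0098, 0.0602]
orientation: [-0.0, 0.999, 0.053, -0.0]
ft_force: [-2.7, 1.0, 1.8]
width: 0.003
```

Pushing smoothly with about 2 N of friction, so I continue slowly towards the stop.

```bash
python3 -m pendant '[[[0.005,0,0,0,0,0,0],[0.005,0,0,0,0,0,0],[0.004,0,0,0,0,0,0],[0.003,0,0,0,0,0,0],[0.003,0,0,0,0,0,0]]]'; python3 -m pendant '[[[0.002,0,0,0,0,0,0],[0.002,0,0,0,0,0,0],[0.002,0,0,0,0,0,0]]]'; python3 -m pendant '[[[0.002,0,0,0,0,0,0],[0.002,0,0,0,0,0,0]]]'
```

```text
time_s: 4.25
eef_pos: [0.4922, -0.0077, 0.0602]
orientation: [-0.0, 0.999, 0.053, -0.0]
ft_force: [-1.2, 0.4, 1.4]
width: 0.003
time_s: 4.55
eef_pos: [0.4949, -0.0077, 0.0599]
orientation: [0.001, 0.999, 0.053, -0.004]
ft_force: [-11.3, 0.5, 9.1]
width: -0.004
time_s: 4.75
eef_pos: [0.4949, -0.0079, 0.0593]
orientation: [0.001, 0.999, 0.053, -0.008]
ft_force: [-18.3, -0.3, 14.5]
width: -0.001
```

The force rises to 18 N with no more motion at x=0.495, so the drawer is on its stop, which matches the box front near 0.52. I back off, rise and look.

```bash
python3 -m pendant '[[[-0.015,0,0,0,0,0,0],[-0.02,0,0,0,0,0,0],[0,0,-0.04,0,0,0,0],[0,0,-0.045,0,0,0,0],[0,0,-0.045,0,0,0,0],[0,0.02,-0.04,0,0,0,0],[0,0.02,0,0,0,0,0],[0,0,0,0,0,0,0],[0,0,0,0,0,0,0]]]'
python3 - <<'E'
from h import *
s=manip.read_state();np.save('w2.npy',s,allow_pickle=True);save('wrist','w2.png',s=1.4);print(s['eef_pos'],s['orientation'])
E
```

```text
time_s: 5.65
eef_pos: [0.4714, -0.0505, 0.23]
orientation: [-0.0, 0.999, 0.052, 0.0]
ft_force: [0.3, 0.7, -0.2]
width: -0.003
[ 0.47141137 -0.05049477  0.22999011] [-4.22215886e-05  9.98629087e-01  5.23444752e-02  1.98571526e-05]
```

View pics/w2.png

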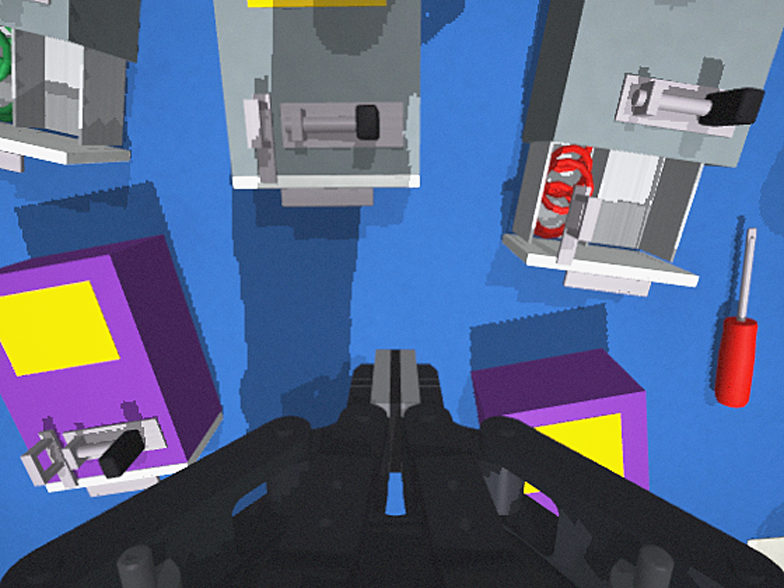

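The yellow panel now sits flush on the box front (edge 233–418, row 183) with the staple up at (265,135). The tab's top face spans (358–381, 105–139) with centre (369,121), and the roof to its right is bare.

```bash
python3 - <<'E'
from h import *
s=np.load('w2.npy',allow_pickle=True).item()
q=s['orientation'];M=R.from_quat([q[1],q[2],q[3],q[0]]).as_matrix()
for n,u,v,z in(('tabc',369,121,.113),('tabR',381,121,.113),('tabL',358,121,.113),('tabfront',369,139,.113),('tabback',369,105,.113),('panL',233,178,.076),('panR',419,176,.076)):
    p=atz('wrist',u/1.4,v/1.4,z,s);print(n,p.round(4),'tool',(M.T@(p-s['eef_pos'])).round(4))
print(tri(ray('wrist',369/1.4,121/1.4,s),ray('top',*T(231,246))),tri(ray('wrist',369/1.4,121/1.4,s),ray('top',*T(231,246)),ray('scene',*S(526,216))))
E
```

```text
tabc [ 0.56   -0.0278  0.113 ] tool [ 0.0905 -0.0133  0.117 ]
tabR [ 0.5607 -0.0343  0.113 ] tool [ 0.0905 -0.0068  0.117 ]
tabL [ 0.5594 -0.0219  0.113 ] tool [ 0.0905 -0.0192  0.117 ]
tabfront [ 0.5508 -0.0286  0.113 ] tool [ 0.0812 -0.0134  0.117 ]
tabback [ 0.5681 -0.0271  0.113 ] tool [ 0.0986 -0.0131  0.117 ]
panL [0.5185 0.0581 0.076 ] tool [ 0.0582 -0.1031  0.154 ]
panR [ 0.532  -0.0603  0.076 ] tool [0.0592 0.0161 0.154 ]
(array([ 0.56157082, -0.0263439 ,  0.10956435]), [0.0018706217775247, 0.001870621777524725]) (array([ 0.56078973, -0.02587965,  0.11853534]), [0.0024668977009162448, 0.001491156528240557, 0.0011323840709926202])
```

The tab measures 18 x 12.5 mm and its height is 0.110–0.118, both as expected. I go 90 mm forward and 17 mm right in the tool frame, then down to z=0.092.

```bash
python3 -m pendant '[[[0.03,0.006,0,0,0,0,0],[0.03,0.006,0,0,0,0,0],[0.03,0.005,0,0,0,0,0],[0,0,0.03,0,0,0,0],[0,0,0.03,0,0,0,0],[0,0,0.03,0,0,0,0],[0,0,0.03,0,0,0,0],[0,0,0.018,0,0,0,0],[0,0,0,0,0,0,0],[0,0,0,0,0,0,0]]]'; python3 -m pendant '[[[0,-0.004,0,0,0,0,0],[0,-0.004,0,0,0,0,0],[0,-0.004,0,0,0,0,0],[0,-0.004,0,0,0,0,0],[0,0,0,0,0,0,0]]]'
```

```text
time_s: 6.7
eef_pos: [0.5627, -0.0566, 0.092]
orientation: [-0.0, 0.999, 0.054, -0.0]
ft_force: [0.1, -0.1, -0.2]
width: -0.002
time_s: 7.2
eef_pos: [0.5615, -0.0412, 0.0928]
orientation: [0.0, 0.999, 0.053, 0.001]
ft_force: [-0.2, 0.2, -1.0]
width: -0.001
```

```bash
python3 -m pendant '[[[0,-0.004,0,0,0,0,0],[0,-0.004,0,0,0,0,0],[0,-0.004,0,0,0,0,0],[0,-0.004,0,0,0,0,0],[0,-0.003,0,0,0,0,0]]]'; python3 -m pendant '[[[0,-0.002,0,0,0,0,0],[0,-0.002,0,0,0,0,0],[0,-0.002,0,0,0,0,0]]]';  python3 -m pendant '[[[0,-0.002,0,0,0,0,0],[0,-0.002,0,0,0,0,0]]]'
```

```text
time_s: 7.7
eef_pos: [0.5591, -0.0225, 0.0923]
orientation: [0.0, 0.999, 0.053, 0.0]
ft_force: [1.0, -2.3, 1.0]
width: 0.002
time_s: 8.0
eef_pos: [0.5584, -0.017, 0.0923]
orientation: [0.0, 0.999, 0.053, -0.0]
ft_force: [0.5, -1.5, 1.4]
width: 0.0
time_s: 8.2
eef_pos: [0.5583, -0.0159, 0.0923]
orientation: [0.002, 0.999, 0.052, 0.0]
ft_force: [1.0, -8.2, 1.5]
width: -0.002
```

```bash
python3 -m pendant '[[[0,-0.003,0,0,0,0,0],[0,0,0,0,0,0,0],[0,0,0,0,0,0,0]]]'; python3 -m pendant '[[[0,0.015,0,0,0,0,0],[0,0.015,0,0,0,0,0],[0,0,-0.04,0,0,0,0],[0,0,-0.04,0,0,0,0],[0,0,-0.04,0,0,0,0],[-0.03,0,-0.02,0,0,0,0],[-0.03,0,0,0,0,0,0],[-0.03,0,0,0,0,0,0],[0,0,0,0,0,0,0],[0,0,0,0,0,0,0]]]'
python3 - <<'E'
from h import *
s=manip.read_state();np.save('w3.npy',s,allow_pickle=True);save('wrist','w3.png',s=1.4)
E
```

```text
time_s: 8.5
eef_pos: [0.5582, -0.0158, 0.0924]
orientation: [0.004, 0.999, 0.051, 0.0]
ft_force: [-0.2, -10.0, 2.3]
width: -0.001
time_s: 9.5
eef_pos: [0.4713, -0.0496, 0.2324]
orientation: [0.0, 0.999, 0.053, 0.0]
ft_force: [-0.4, -0.1, 1.2]
width: 0.002
```

View pics/w3.png

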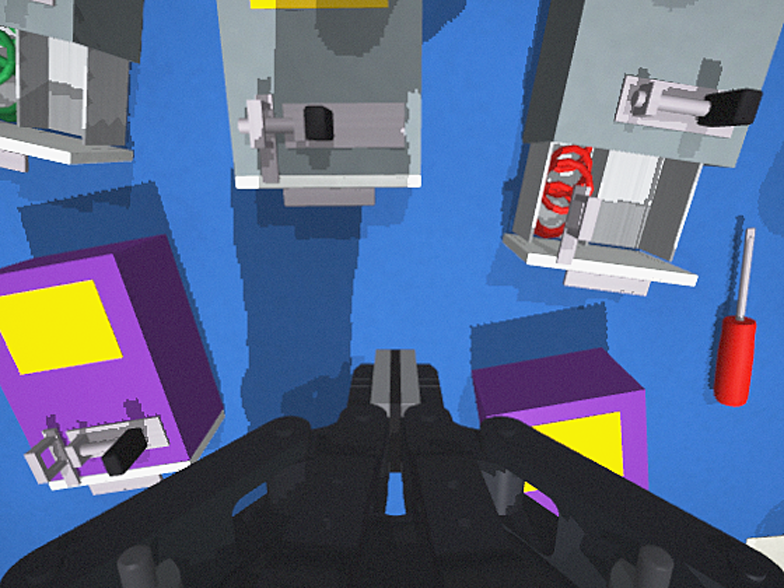

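The rod tip now shows left of the staple at (243,127), and the tab is at (317,122). The panel is still flush. I check the distance and hand in.

```bash
python3 - <<'E'
from h import *
a=np.load('w2.npy',allow_pickle=True).item();s=np.load('w3.npy',allow_pickle=True).item()
p=atz('wrist',369/1.4,121/1.4,.113,a);r=atz('wrist',317/1.4,122/1.4,.113,s)
print('tab moved',r-p, np.linalg.norm(r-p))
for u,v in((235,178),(421,176)):print(atz('wrist',u/1.4,v/1.4,.076,s).round(4))
d=cv2.absdiff(manip.get_image('top')[:,:,::-1],cv2.imread('pics/raw_t1.png')).max(2)
for n,(u,v) in dict(jar=(408,222),stray=(487,219),mug=(570,253),tape=(237,271),screw=(553,325),redfront=(488,300),greenfront=(307,287)).items():
    x,y=int(u/1.4),int(v/1.4);print(n,float(d[y-12:y+13,x-12:x+13].mean().round(1)))
E
```

```text
tab moved [-0.00334384  0.0292715   0.        ] 0.029461876073724167
[0.5184 0.0585 0.076 ]
[ 0.5321 -0.0608  0.076 ]
jar 43.6
stray 2.0
mug 1.9
tape 1.9
screw 14.4
redfront 49.9
greenfront 2.0
```

The tab moved 29.5 mm, so it is home. The differences at the jar and the red front are probably the arm covering the top view, so I check with the scene camera.

```bash
python3 - <<'E'
from h import *
save('scene','s2.png',s=1.4)
E
```

```text
(no output)
```

View pics/s2.png

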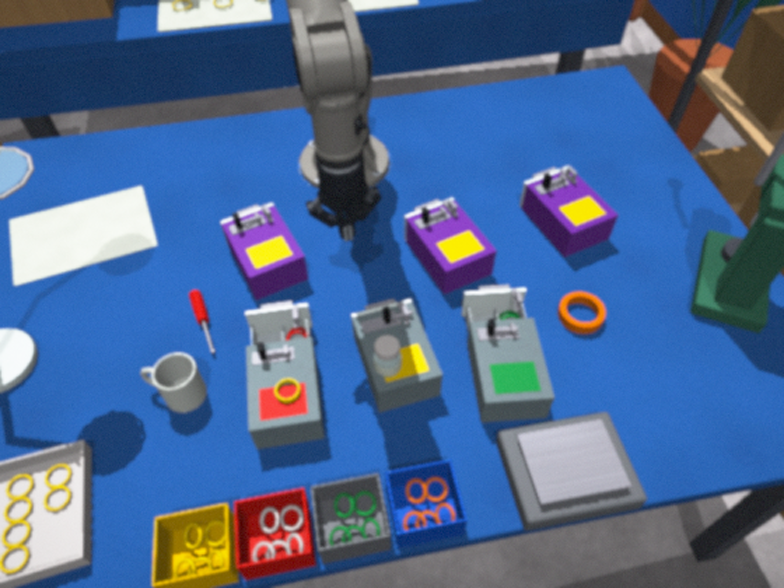

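The jar (387,355), red box and drawer, green box, stray band, mug, screwdriver and tape are all at the same pixels as before, with the jar only in shadow. The yellow drawer is shut, the tab is across, and the gripper is clear of everything.

```bash
python3 -c "
from workcell import manip; print(manip.close_job())"
```

```text
the job is handed in; nothing more can be done
None
```

The yellow drawer is shut and bolted, and I handed the job in at about 10 s of the 48 s allowed; no verdict was reported.

- **Drawer:** I pushed it shut by its lip with the closed fingertips at 0.08 m/s or less. It stopped moving at x = 0.495 while the force rose to 18 N, and the panel was still flush with the box front in the last wrist picture.
- **Bolt:** I pushed the black tab left until it stopped at about 10 N. The pictures give 29.5 mm of travel out of 30, and the rod shows on the far side of the staple.
- **Bystanders:** The jar, red and green drawers and bolts, stray band, mug, screwdriver and tape roll look unmoved in the last scene picture.

**Checks that disagreed or fell short:**
- My first triangulation put the tab top at 0.126 m instead of the stated 0.113. Measuring again with the wrist camera gave 0.110–0.118.
- An image difference in the top view flagged the jar, the red front and, more weakly, the screwdriver. I put that down to the arm and its shadow, since all three sit at the same pixels in the scene picture.
- The loose band could not be seen once the drawer was shut, so I did not check it directly.

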